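# Raise the spice bay's sash to its stop and put the jar away

## Task

Raise the counterbalanced glass sash of the spice bay by pushing up under its lip until the lip bears firmly on the rubber buffer of the height stop, and keep it pressed there for a second with about 10 N, well below 20 N, which would damage the stop. Leave the sash up at the stop, then put the lidded white jar away: upright on the worktop inside the bay, wholly behind the glass, without tipping it. Leave the glass shaker and the grinder where they stand.

Things in the scene. Friction and masses are not known exactly. Their poses are not given: they have to be found in the camera images.
- bay: Fixed ash bay, open top and back, no sill. Origin: worktop, mid bay; x from the robot side into the bay, y left. Jambs 24x20x430 mm at x -65 to -41, y +-132, head bar on top (to 448); side panels 12 mm thick, 200 tall at y +-132, to x 90. Inner width 244. Back rail 25 high, inner face x 78. Hook rail with hanging spoons outside the right panel, out to y -170.
- sash: Aluminium-framed glass sash before the jambs; slides up and down, axes as the bay's. Origin: middle of its lip's front lower edge, bay x -100 mm. Lip: flat bar x 0 to 27, y -140 to 140, z 0 to 20 mm; glass above it at x 19 to 29, to z 180. Counterbalanced: about 2 to 5 N moves it up, 1 to 4 N down, it stays where left. Lip underside starts 50 to 80 mm above the worktop.
- sash_ear (a point): Centre of the top face of the lip's left ear (sash y 140 to 190 mm, 24 mm deep, as thick as the lip), the part that meets the buffer; 20 mm above the sash's origin.
- stop: Height stop: dark steel clamp 50 x 40 x 14 mm on the left jamb. Origin: centre of its underside, at bay x -90, y 168 mm, 250 to 285 mm above the worktop. Below it a screw spindle carries a sprung rubber buffer, 20 mm diameter; its lower face hangs 20 to 30 mm under this origin, differently each time and not measured: feel for it. The buffer yields 1 mm per 8 N; over 20 N damages it.
- jar: Lidded white ceramic jar, one rigid piece, 0.3 kg, origin at the centre of its underside, z up. Body 62 mm diameter up to 71 mm; lid 64 mm diameter at 71 to 76 mm; round knob 24 mm diameter at 85 to 96 mm (top). Stands on the worktop in front of the bay at the start, and can be slid on it (2 N or so).
- shaker: Empty glass shaker, 54 mm diameter at the rim, 90 mm tall, origin at the centre of its underside; stands beside the bay's left front; leave alone.
- grinder: Cast aluminium grinder, 60 mm diameter, 128 mm tall, origin at the centre of its underside; stands beside the bay's right front; leave alone.
Mind the look-alikes: they are no part of the job. Leave any turquoise look-alike of the jar alone.

How it is judged:
By the outcome, as a careful person would: the job done as asked, in the order asked, and still so for the second after the job is handed in, with the robot touching nothing.
It also fails if it takes over 72 s, if anything falls off the work surface, if the arm or the gripper's body presses on something with over 40 N, if the wrist force passes 120 N, or if a joint passes its speed limit or range.

## Robot

A 6-joint arm with a two-finger parallel gripper is mounted at the origin on the work surface. World frame = base frame: x ahead of the robot, y to its left, z up, the work surface at z = 0. Lengths are in m, angles in degrees, forces in N, time in s.
With the tool pointing down it reaches from about 0.4 to 0.825 m from the base axis. Payload 7 kg.
Tool frame: the origin (TCP) lies midway between the tips of the shut fingers; the grasp point (between the pads) lies 19 mm behind it; z points along the fingers, y is the line along which they close (so a half turn about z gives the same grasp; the last joint's range is limited). The gripper opens to 88 mm and grips with 3 to 60 N. Pads are 19 mm wide; open, the fingers measure 130 mm over their backs; the gripper's body (78 mm by 193 mm) begins 47 mm behind the grasp point.
Start: joints at [80.506, 20.546, 0.682, 0, -70.136, -16.507], TCP at [0.296, 0.607, 0.227] pointing down, gripper open.
Joint ranges: [-176.03, 176.03], [-82.01, 121.73], [-58.28, 71.71], [-173.87, 95.51], [-174.79, -0.11], [-173.66, 173.66]. Speed limits (degrees/s): [136.94, 136.94, 172.46, 180, 180, 180].

## Interface

Orientations are given as a 3x3 rotation matrix whose columns are the frame's x, y, z axes.
In Python, from rig import robot gives the robot as it stands. Calls block until the motion is done:
- robot.goto(position, orientation): joint-space move of the TCP to a pose.
- robot.servo_line(position, ori=None, speed=0.15): straight line of the TCP; ori=None keeps the orientation; speed is the mean speed in m/s.
- robot.movej(angles): joint-space move.
- robot.move_gripper(opening): opening from 0.0 (shut) to 1.0 (fully open); the grip force is fixed at half the most; returns when the fingers have stopped.
- robot.dwell(seconds).
- robot.ik(position, orientation): joint angles nearest the present ones, or None.
- robot.grab_frame(name): name is "scene" or "top" or "wrist"; returns (picture, depth): 384x512x3 uint8, red, green, blue; 384x512 float32, m along the optical axis (not along the pixel's ray), 0 where there is no reading.
- robot.camera_info(name): a dict with "vfov" (degrees; the focal length in pixels is half the picture's height over the tangent of half this angle, whatever the lens; pixels are square), "cx", "cy" (the principal point, pixels), "k1" (the pictures are not rectified: a ray, as slopes to the right and down, at radius r is drawn at 1 + k1 r^2 times it, then the intrinsics apply), "view" (4x4, takes a point from world to camera coordinates); the wrist camera has in their place "T_tool_cam" (4x4, takes a point from camera to tool coordinates, whose origin is the TCP and whose axes are the flange's). Camera axes: x right, y down, z forward; pixel columns grow to the right and rows downward; lengths in m; the calibration is good to about 2 mm. A picture is of the moment at which its call begins: read the wrist's pose just before it. camera_info takes no time and is no camera call.
A pose or a line that the arm cannot do raises robot.Unreachable and nothing moves.
- robot.job_done(): hands the job in; it is judged then, once.
Readings, each from a call of its own:
- robot.read_t(): time.
- robot.read_qpos(): joint angles.
- robot.read_qvel(): joint speeds.
- robot.read_effort(): joint torques, N m.
- robot.read_position(): TCP position.
- robot.read_tcp_rot(): TCP orientation.
- robot.read_force(): force on the tool from outside, world axes, zero at the start.
- robot.read_ft_torque(): the same for the moment, N m.
- robot.read_grip_width(): opening from 0.0 (shut) to 1.0 (fully open).
- robot.read_finger_force(): force on a finger pad.
Only numpy, scipy, OpenCV 4.12 (cv2) and the standard library are available. Lean on these libraries where they do the work, as an engineer would, in place of code of your own. Each camera call takes 0.05 s, during which the arm holds its last target. There are 200 camera calls.

## Working session

There is one attempt and no reset: what is moved stays moved. The work goes in short steps, each a Python script; the robot and the scene stay as the last script left them, time stands still between calls to the robot, and variables do not carry over. Pictures are saved under pics/ and viewed, at most 10 in all, crops included, and the job is handed in when it is done.

```bash
mkdir -p pics; ls; cat > h.py <<'E'
import numpy as np, cv2
from rig import robot
def grab(n,tag):
    R=robot.read_tcp_rot();p=robot.read_position()
    im,d=robot.grab_frame(n); np.savez(f'pics/{tag}.npz',im=im,d=d,R=R,p=p)
    cv2.imwrite(f'pics/{tag}.png',np.ascontiguousarray(im[:,:,::-1])); return im,d
def pts(n,tag):
    "world point for every pixel HxWx3"
    z=np.load(f'pics/{tag}.npz');d=z['d'];c=robot.camera_info(n)
    f=192/np.tan(np.radians(c['vfov'])/2)
    H,W=d.shape
    K=np.array([[f,0,c['cx']],[0,f,c['cy']],[0,0,1.]])
    u,v=np.meshgrid(np.arange(W),np.arange(H))
    uv=np.stack([u,v],-1).reshape(-1,1,2).astype(float)
    s=cv2.undistortPoints(uv,K,np.array([c['k1'],0,0,0.])).reshape(H,W,2)
    P=np.concatenate([s*d[...,None],d[...,None],np.ones((H,W,1))],-1)
    if 'view' in c: T=np.linalg.inv(np.array(c['view']))
    else:
        T=np.eye(4);T[:3,:3]=z['R'];T[:3,3]=z['p'];T=T@np.array(c['T_tool_cam'])
    P=(P@T.T)[...,:3]; P[d==0]=np.nan; return P
E
python3 - <<'E'
from h import *
a,_=grab('scene','s0');b,_=grab('top','t0')
print(robot.read_t(),robot.camera_info('wrist'))
for n in('scene','top'):
    c=robot.camera_info(n);T=np.linalg.inv(np.array(c['view']));print(n,c['vfov'],T[:3,3].round(3),T[:3,2].round(3))
E
```

```text
pics
0.1 {'vfov': 70.02109804682009, 'cx': 253.05874299307936, 'cy': 192.94970278751643, 'k1': -0.05637447274731737, 'T_tool_cam': array([[-4.10360182e-04, -9.58477386e-01, -2.85168253e-01,
         7.68310655e-02],
       [ 9.99999278e-01, -7.15304988e-04,  9.65197797e-04,
         9.84198692e-04],
       [-1.12910254e-03, -2.85167651e-01,  9.58476988e-01,
        -1.59358104e-01],
       [ 0.00000000e+00,  0.00000000e+00,  0.00000000e+00,
         1.00000000e+00]])}
scene 55.44063950970643 [ 0.218 -0.462  1.119] [ 0.322  0.447 -0.835]
top 53.77835934930891 [0.374 0.06  1.074] [ 0.208  0.005 -0.978]
```

View pics/s0.png

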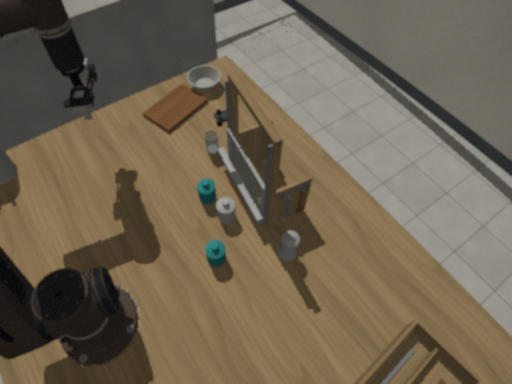

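View pics/t0.png

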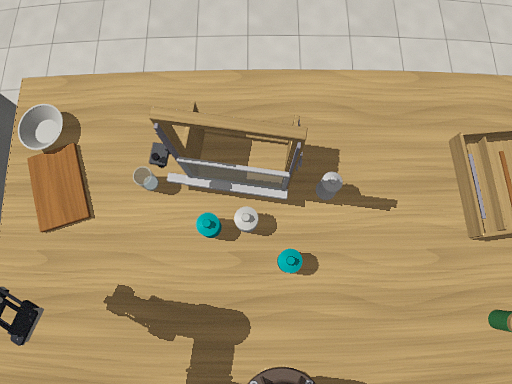

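The scene view shows the bay in the middle with the sash facing the robot. In the top view the white jar is at (246,218), the turquoise ones at (208,225) and (290,261), the shaker at (145,178), the grinder at (328,186) and the stop at (159,156). I'll enlarge the top view and measure.

```bash
python3 - <<'E'
from h import *
z=np.load('pics/t0.npz');im=z['im'][90:285,120:360,::-1]
cv2.imwrite('pics/t0c.png',cv2.resize(im,None,fx=3,fy=3,interpolation=cv2.INTER_CUBIC))
P=pts('top','t0')
for n,(u,v) in dict(jar=(246,216),tq1=(207,222),tq2=(291,259),stop=(159,156),lipL=(180,180),lipM=(230,188),lipR=(280,194),headL=(157,115),headR=(302,132),shk=(143,176),grd=(331,182)).items(): print(n,P[v,u].round(3))
E
```

```text
jar [0.517 0.09  0.094]
tq1 [0.502 0.192 0.094]
tq2 [ 0.405 -0.025  0.095]
stop [0.629 0.281 0.266]
lipL [0.619 0.27  0.081]
lipM [0.596 0.133 0.082]
lipR [ 0.579 -0.001  0.077]
headL [0.65  0.24  0.446]
headR [ 0.614 -0.02   0.447]
shk [0.645 0.39  0.026]
grd [ 0.6   -0.131  0.126]
```

View pics/t0c.png

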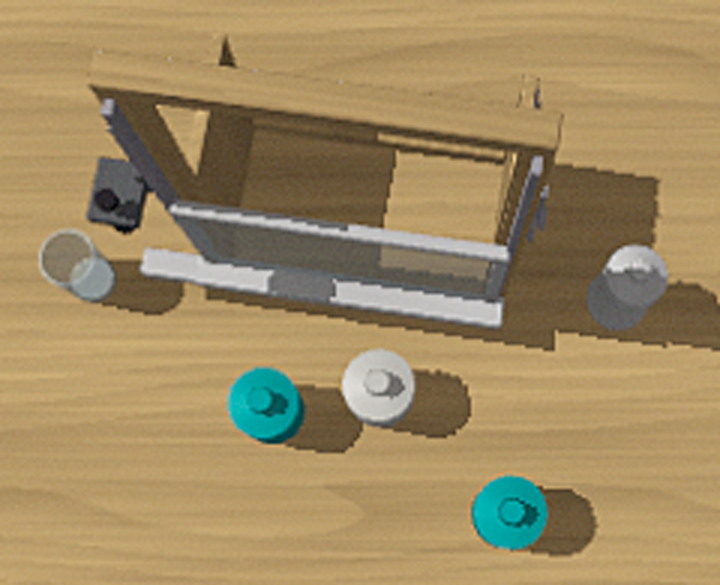

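The enlarged crop shows the lip bar from (142,262) to (500,312), the jar lid centre at (378,385) and the turquoise jar to its left at (265,403). The head bar is at the top, and the stop clamp at (117,193). Next I'll fit the bay, lip, stop and jars.

```bash
python3 - <<'E'
from h import *
P=pts('top','t0')
def rect(n,m):
    q=P[m]; r=cv2.minAreaRect((q[:,:2]*1000).astype(np.float32)); print(n,len(q),np.round(r[0],1),np.round(r[1],1),round(r[2],2),'z',np.nanmedian(q[:,2]).round(4)); return r
v,u=np.mgrid[:384,:512]
Z=P[...,2]
B=lambda a,b,c,d:(u>=a)&(u<=c)&(v>=b)&(v<=d)
rect('head',B(148,105,310,142)&(abs(Z-.447)<.008))
rect('lip',B(160,170,295,200)&(abs(Z-.08)<.006))
rect('stop',B(145,140,170,170)&(Z>.24)&(Z<.30))
q=P[B(147,140,172,170)&(Z>.2)];print(np.histogram(q[:,2],bins=np.arange(.2,.32,.01)))
for n,b in dict(jar=(232,203,262,234),tq1=(194,210,224,240),tq2=(275,245,305,275)).items():
    m=B(*b); q=P[m&(abs(Z-.074)<.006)]; print(n,(cv2.minEnclosingCircle((q[:,:2]*1000).astype(np.float32))), np.median(P[m&(Z>.09)],0).round(4))
for n,b in dict(grd=(315,168,345,202),shk=(130,162,162,192)).items():
    q=P[B(*b)&(Z>.05)]; print(n,q[:,:2].min(0),q[:,:2].max(0),q[:,2].max())
E
```

```text
head 2148 [633.  112.9] [283.5  26.1] 80.7 z 0.4473
lip 1033 [604.6 143.3] [329.9  35.4] 83.0 z 0.0808
stop 401 [634.9 275.7] [55.3 50.8] 82.37 z 0.2641
(array([  0,   0,   2,   9,   4,  32, 301,  12,  53,   8,  13]), array([0.2 , 0.21, 0.22, 0.23, 0.24, 0.25, 0.26, 0.27, 0.28, 0.29, 0.3 ,
       0.31]))
jar ((515.6951904296875, 91.71216583251953), 31.848373413085938) [0.5147 0.0923 0.0956]
tq1 ((500.1458740234375, 194.62750244140625), 32.34184646606445) [0.4997 0.1937 0.095 ]
tq2 ((402.8250732421875, -24.026052474975586), 31.979572296142578) [ 0.4029 -0.0229  0.095 ]
grd [ 0.57965869 -0.16554565] [ 0.6351815  -0.10956125] 0.13007984153194063
shk [0.60476347 0.27306957] [0.65451288 0.39968549] 0.2660085256669428
```

```bash
python3 - <<'E'
from h import *
z=np.load('pics/s0.npz')
for cam,tag in(('scene','s0'),('top','t0')):
    P=pts(cam,tag).reshape(-1,3)
    R,p=z['R'],z['p']
    Q=(P-p)@R*1000
    Q=Q[(abs(Q[:,0])<150)&(abs(Q[:,1])<150)&(Q[:,2]<20)&(Q[:,2]>-300)]
    for a in range(-300,20,20):
        q=Q[(Q[:,2]>=a)&(Q[:,2]<a+20)]
        if len(q)>3: print(tag,a,len(q),'x',q[:,0].min().round(),q[:,0].max().round(),'y',q[:,1].min().round(),q[:,1].max().round())
im=z['im'][20:130,20:130,::-1];cv2.imwrite('pics/g.png',cv2.resize(im,None,fx=5,fy=5,interpolation=cv2.INTER_CUBIC))
# PCA yaws
P=pts('top','t0');Z=P[...,2];v,u=np.mgrid[:384,:512]
B=lambda a,b,c,d:(u>=a)&(u<=c)&(v>=b)&(v<=d)
for m in(B(148,105,310,142)&(abs(Z-.447)<.008),B(165,170,295,200)&(abs(Z-.08)<.006)):
    q=P[m][:,:2];w,V=np.linalg.eigh(np.cov(q.T));e=V[:,1]*np.sign(V[1,1]);print('yaw',np.degrees(np.arctan2(e[1],e[0]))-90,q.mean(0))
c=robot.camera_info('top');print(P[184,160],P[190,150],P[186,165])
print(robot.read_tcp_rot().round(2))
E
```

```text
s0 -300 221 x -40.0 48.0 y -15.0 47.0
s0 -280 211 x -37.0 48.0 y -11.0 48.0
s0 -260 204 x -37.0 49.0 y -16.0 49.0
s0 -240 189 x -38.0 47.0 y -10.0 47.0
s0 -220 191 x -38.0 47.0 y -17.0 47.0
s0 -200 69 x -29.0 47.0 y -7.0 47.0
s0 -180 162 x -35.0 43.0 y -50.0 39.0
s0 -160 65 x -26.0 41.0 y -25.0 19.0
s0 -140 109 x -22.0 28.0 y -52.0 19.0
s0 -120 477 x -37.0 42.0 y -97.0 99.0
s0 -100 245 x -37.0 43.0 y -94.0 97.0
s0 -80 90 x -36.0 42.0 y -88.0 89.0
s0 -60 24 x -10.0 13.0 y -60.0 64.0
s0 -40 45 x -9.0 16.0 y -57.0 64.0
s0 -20 40 x -8.0 14.0 y -63.0 61.0
t0 -120 816 x -40.0 41.0 y 6.0 99.0
t0 -100 342 x -40.0 40.0 y -17.0 98.0
t0 -80 135 x -37.0 41.0 y -17.0 91.0
t0 -40 6 x -0.0 5.0 y -44.0 -42.0
t0 -20 35 x -10.0 12.0 y -58.0 -42.0
yaw -8.810645928671548 [0.63207043 0.11257307]
yaw -9.065058281692103 [0.60300517 0.14287878]
[ 0.62745868  0.3461277  -0.00081877] [0.60816157 0.37329664 0.00563439] [ 0.62139089  0.33097969 -0.00118268]
[[ 0.9  -0.44 -0.  ]
 [-0.44 -0.9  -0.  ]
 [ 0.    0.   -1.  ]]
```

View pics/g.png

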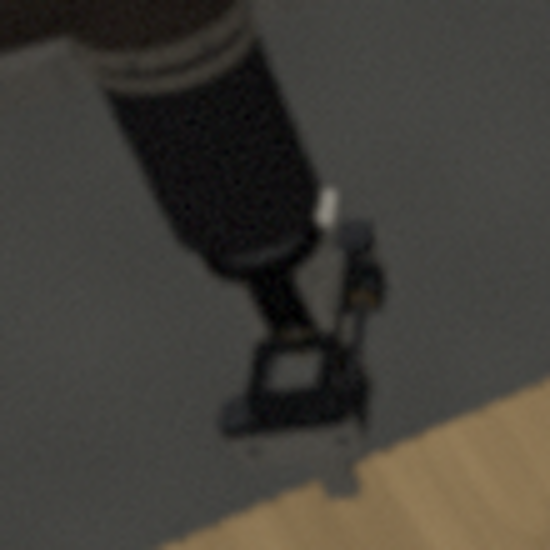

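The bench view shows the gripper's wide crossbar only over the first 60 mm or so of its body, with a narrow neck behind it. Lifting at the lip's right end with a 45° tilt, then regripping mid-lip, clears all the jars. I'll check IK for every pose.

```bash
cat >> h.py <<'E'
YAW=np.radians(-8.9); O=np.array([.6853,.1047])
RB=np.array([[np.cos(YAW),-np.sin(YAW)],[np.sin(YAW),np.cos(YAW)]])
def W(x,y,z): return np.r_[O+RB@np.array([x,y])/1e3, z/1e3]      # bay mm -> world m
def bay(p): return np.r_[RB.T@(np.asarray(p)[:2]-O), p[2]]*1e3
def ori(th,al,cam):
    "tilt th below horizontal, bay yaw al; cam=+1 camera up, -1 down"
    t=np.radians(th);s=YAW+np.radians(al)
    z=np.array([np.cos(t)*np.cos(s),np.cos(t)*np.sin(s),-np.sin(t)])
    y=-cam*np.array([-np.sin(s),np.cos(s),0]); return np.stack([np.cross(y,z),y,z],1)
E
python3 - <<'E'
from h import *
print('jar',bay([.5152,.092,0]),'tq1',bay([.4999,.1942,0]),'tq2',bay([.4029,-.0235,0]),'grd',bay([.605,-.137,0]),'shk~',bay([.62,.33,0]))
A=ori(45,30,1)
P={'A':(W(-100,-115,45),A),'Aback':(W(-100,-115,45)-.1*A[:,2],A),'Aup':(W(-100,-115,160),A)}
for th in(10,20): P[f'B{th}']=(W(-84,0,180),ori(th,0,1));P[f'Bb{th}']=(W(-160,0,150),ori(th,0,1))
for th in(40,45):
  for c in (-1,1):
    G=ori(th,20,c);G0=ori(th,0,c)
    P[f'J{th}{c}']=(W(-166,-39,50)+.019*G[:,2],G);P[f'Jb{th}{c}']=(W(-166,-39,50)-.1*G[:,2],G)
    P[f'K{th}{c}']=(W(-10,0,50)+.019*G0[:,2],G0);P[f'Km{th}{c}']=(W(-140,-15,65)+.019*G0[:,2],G0)
for k,(p,R) in P.items():
    q=robot.ik(p,R);print(k,p.round(3),None if q is None else np.round(q,0))
E
```

```text
jar [-166.08715126  -38.863327      0.        ] tq1 [-197.01433869   59.73910237    0.        ] tq2 [-259.16599457 -170.34666788    0.        ] grd [ -41.93967685 -251.21314358    0.        ] shk~ [-99.37002927 212.48476953   0.        ]
A [0.569 0.007 0.045] [ -11.   15.  -32.  -83.  -23. -164.]
Aback [ 0.503 -0.019  0.116] [ -5.  -0. -38. -62. -21. 169.]
Aup [0.569 0.007 0.16 ] [ 11.  -0. -37. -39. -11. 136.]
B10 [0.602 0.118 0.18 ] None
Bb10 [0.527 0.129 0.15 ] None
B20 [0.602 0.118 0.18 ] None
Bb20 [0.527 0.129 0.15 ] None
J40-1 [0.53  0.095 0.038] [ -23.   20.  -53. -134.  -37.   74.]
Jb40-1 [0.44  0.077 0.114] None
K40-1 [0.69  0.104 0.038] None
Km40-1 [0.559 0.109 0.053] None
J401 [0.53  0.095 0.038] [ -23.   20.  -53. -134.  -37. -106.]
Jb401 [0.44  0.077 0.114] None
K401 [0.69  0.104 0.038] None
Km401 [0.559 0.109 0.053] None
J45-1 [0.528 0.094 0.037] [ -12.   14.  -44. -121.  -19.   50.]
Jb45-1 [0.446 0.078 0.121] None
K45-1 [0.689 0.104 0.037] None
Km45-1 [0.558 0.109 0.052] None
J451 [0.528 0.094 0.037] [ -12.   14.  -44. -121.  -19. -130.]
Jb451 [0.446 0.078 0.121] None
K451 [0.689 0.104 0.037] None
Km451 [0.558 0.109 0.052] None
```

```bash
python3 - <<'E'
from h import *
def m(name,x,y,z,g=0):
    print(name)
    for th in (0,10,20,30,40,45,50,55,60,70):
        s=''
        for al in range(-75,76,15):
            R=ori(th,al,1);q=robot.ik(W(x,y,z)+g*R[:,2],R)
            s+='   . ' if q is None else '%5.0f'%q[3]
        print(th,s)
m('lift mid low',-100,0,45); m('lift right low',-100,-115,45); m('lift left low',-100,120,45)
m('press mid',-90,0,190); m('press left',-90,120,190);m('press right',-90,-110,190)
m('jar',-166,-39,50,.019); m('place',-10,0,50,.019);m('place -25',-25,0,60,.019)
print(robot.read_t())
E
```

```text
lift mid low
0    43   55   71   .    .    .  -142 -124 -111  -98  -88
10    42   55   73   .    .    .    .  -127 -111  -97  -85
20    41   55   75   .    .    .    .  -130 -110  -94  -81
30    39   54   76   .    .    .    .  -128 -105  -87  -75
40    37   52   74   .    .    .  -150 -113  -90  -77  -66
45    36   50   71   .    .    .  -139  -90  -78  -69  -61
50    34   47   68   .    .    .    .    .   -62   .   -55
55    32   44   63   92   .    .    .    .   -44  -49   . 
60    29   40   56   81   .    .    .    .   -27  -38   . 
70    22   29   37   48   64   89   .    52   -8  -19  -24
lift right low
0    49   63   .    .    .  -143 -123 -111  -99  -89  -80
10    49   65   .    .    .    .  -128 -113  -99  -86  -76
20    49   67   .    .    .    .    .  -114  -97  -83  -73
30    48   67   .    .    .    .  -134 -110  -91  -78  -67
40    46   66   .    .    .    .  -122  -96  -80  -69  -61
45    45   64   .    .    .  -153 -101  -83  -72  -64  -57
50    43   61   .    .    .    .    .   -64   .   -57  -52
55    40   57   .    .    .    .    .   -40  -50   .   -46
60    37   5
[... 3599 characters left out ...]
 83   .    .    .    .   -28  -36  -38
70    23   29   37   46   57   71   91    6  -11  -19  -23
place -25
0    51   64   82   .    .    .  -152 -132 -116 -102  -91
10    49   64   84   .    .    .  -154 -133 -114  -99  -86
20    47   63   85   .    .    .  -156 -132 -110  -93  -81
30    45   61   84   .    .    .  -154 -125 -101  -85  -74
40    42   57   80   .    .    .  -145 -102  -84  -73  -64
45    40   54   77   .    .    .    .   -72   .   -65  -58
50    37   51   72   .    .    .    .    .   -55   .   -52
55    34   47   65   93   .    .    .    .   -40  -46   . 
60    31   42   57   81   .    .    .    .   -27  -36  -38
70    23   29   36   44   54   65   55    7  -10  -19  -23
0.1
```

```bash
python3 - <<'E'
from h import *
D=np.array([[1,0,0],[0,-1,0],[0,0,-1.]])
robot.move_gripper(0)
R0=robot.read_tcp_rot()
robot.goto([.18,.39,.33],R0)
A=ori(40,35,1)
pb=W(-100,-115,150)-.13*A[:,2]
q=robot.read_qpos();print(np.round(q,0),robot.ik(pb,A))
# swing base only
q2=list(q);q2[0]=0;robot.movej(q2)
p=robot.read_position();print(p,robot.read_t())
def t(n,p,R):
    q=robot.ik(p,R);print(n,None if q is None else np.round(q,0))
t('Ahi',pb,A)
for x,y,z in((-100,-115,45),(-100,-115,160)): t('A',W(x,y,z),A)
t('Aback',W(-100,-115,42)-.1*A[:,2],A)
for th in(10,20):
  B=ori(th,30,1)
  for z in(140,165,200): t(f'B{th} {z}',W(-86,-50,z),B)
  t('Bb',W(-86,-50,145)-.08*B[:,2],B)
for th in (35,40):
 for al in(25,30):
  G=ori(th,al,-1)
  for n,x,y,z,b in(('J',-166,-39,50,0),('Jb',-166,-39,50,.1),('J+',-166,-39,100,0),('M',-90,-10,100,0),('K',-10,30,50,0),('Kb',-10,30,50,.11)):
    t(f'{n}{th},{al}',W(x,y,z)+(.019-b)*G[:,2],G)
E
```

```text
[ 92.  -7. -18.   0. -79. -28.] [-10.84624925 -12.43866951 -34.08248777 -51.09037977 -36.27945894
 160.76377666]
[ 0.38538602 -0.1913562   0.32968416] 4.775
Ahi [-11. -12. -34. -51. -36. 161.]
A [ -21.   18.  -33.  -90.  -34. -145.]
A None
Aback [ -23.    6.  -36.  -76.  -37. -160.]
B10 140 [ -38.   37.  -48. -121.  -77.  -94.]
B10 165 [ -37.   30.  -48. -120.  -74. -101.]
B10 200 [ -36.   21.  -46. -118.  -69. -110.]
Bb [ -48.   34.  -53. -110.  -79.  -93.]
B20 140 [ -31.   21.  -44. -117.  -56. -114.]
B20 165 [ -30.   15.  -43. -114.  -53. -121.]
B20 200 [ -26.    8.  -40. -109.  -47. -132.]
Bb [ -38.   10.  -47. -105.  -57. -124.]
J35,25 [ -29.   26.  -54. -129.  -48.   81.]
Jb35,25 [ -27.    3.  -53. -108.  -36.   49.]
J+35,25 [ -20.   11.  -47. -118.  -33.   56.]
M35,25 [ -14.   16.  -39. -121.  -28.   53.]
K35,25 [ -12.   28.  -34. -134.  -32.   66.]
Kb35,25 [ -11.   13.  -38. -118.  -25.   47.]
J35,30 [ -27.   24.  -49. -120.  -45.   73.]
Jb35,30 [ -26.    4.  -49. -100.  -38.   45.]
J+35,30 [ -19.   11.  -44. -110.  -34.   49.]
M35,30 [ -12.   15.  -36. -111.  -29.   44.]
K35,30 [ -10.   27.  -30. -123.  -31.   56.]
Kb35,30 [ -10.   13.  -34. -106.  -26.   37.]
J40,25 [ -21.   18.  -48. -123.  -33.   64.]
Jb40,25 [ -4.  -3. -46. -92. -15.  16.]
J+40,25 [  -7.    6.  -41. -104.  -18.   30.]
M40,25 [  -1.   12.  -32. -101.  -13.   22.]
K40,25 [  -5.   24.  -27. -119.  -18.   44.]
Kb40,25 [ 12.   9. -30. -80.  -4.  -7.]
J40,30 [ -19.   18.  -44. -113.  -32.   55.]
Jb40,30 [ -8.  -2. -45. -87. -22.  16.]
J+40,30 [ -6.   7. -39. -96. -21.  25.]
M40,30 [ -0.  12. -31. -93. -16.  17.]
K40,30 [  -2.   24.  -24. -106.  -18.   33.]
Kb40,30 [  6.  10. -29. -81. -12.   1.]
```

```bash
python3 - <<'E'
from h import *
def t(n,p,R):
    q=robot.ik(p,R);print(n,None if q is None else np.round(q,0))
for th,al in((40,42),(37,42),(40,46)):
  A=ori(th,al,1); print(th,al)
  for z in(28,60,90,120,140): t(z,W(-90,-108,z),A)
  for b in(.05,.1,.14): t(b,W(-90,-108,28)-b*A[:,2],A)
E
```

```text
40 42
28 [ -21.   23.  -29.  -86.  -39. -143.]
60 [ -19.   18.  -29.  -81.  -38. -152.]
90 [ -16.   14.  -28.  -76.  -37. -160.]
120 [ -14.   10.  -28.  -71.  -36. -168.]
140 [ -12.    8.  -27.  -68.  -36. -173.]
0.05 [ -23.   17.  -31.  -80.  -40. -149.]
0.1 [ -25.   11.  -32.  -74.  -43. -155.]
0.14 [ -27.    7.  -33.  -69.  -45. -160.]
37 42
28 [ -25.   25.  -30.  -90.  -43. -136.]
60 [ -23.   20.  -30.  -86.  -42. -144.]
90 [ -21.   16.  -29.  -81.  -41. -152.]
120 [ -18.   12.  -28.  -77.  -40. -160.]
140 [ -17.    9.  -28.  -74.  -39. -165.]
0.05 [ -27.   19.  -32.  -84.  -44. -141.]
0.1 [ -30.   14.  -33.  -78.  -47. -147.]
0.14 [ -33.   10.  -34.  -74.  -49. -151.]
40 46
28 [ -21.   23.  -28.  -82.  -41. -145.]
60 [ -19.   19.  -27.  -78.  -41. -152.]
90 [ -17.   15.  -27.  -74.  -40. -159.]
120 [ -15.   12.  -26.  -70.  -40. -166.]
140 [ -14.    9.  -25.  -67.  -40. -171.]
0.05 [ -23.   18.  -29.  -77.  -43. -150.]
0.1 [ -26.   13.  -30.  -71.  -46. -154.]
0.14 [ -28.    9.  -30.  -67.  -49. -158.]
```

```bash
python3 - <<'E'
from h import *
A=ori(40,42,1); p=W(-90,-108,28)
robot.goto(p-.14*A[:,2]+[0,0,.06],A)
f0=np.array(robot.read_force());print('t',robot.read_t(),'f0',f0.round(2))
for b in (.14,.1,.05,.03,.0):
    robot.servo_line(p-b*A[:,2],speed=.08)
    f=np.array(robot.read_force())-f0
    print(b,bay(robot.read_position()).round(1),f.round(2))
    if np.linalg.norm(f)>5: print('STOP');break
print(robot.read_t());grab('scene','s1')
z=np.load('pics/s1.npz');im=z['im'][100:292,150:342,::-1]
cv2.imwrite('pics/s1c.png',cv2.resize(im,None,fx=3,fy=3,interpolation=cv2.INTER_CUBIC))
E
```

```text
Traceback (most recent call last):
rig.Unreachable: the arm cannot take that pose within its joint ranges
```

```bash
python3 - <<'E'
from h import *
A=ori(40,42,1); p=W(-90,-108,28)
for b,dz in((.14,.06),(.14,.04),(.17,.03),(.17,.02),(.2,0),(.17,0),(.14,.02),(.14,0)):
    q=p-b*A[:,2]+[0,0,dz]
    if robot.ik(q,A) is not None: print(b,dz,bay(q));robot.goto(q,A);break
f0=np.array(robot.read_force());print('t',robot.read_t(),'f0',f0.round(2))
for b in (.14,.1,.05,.03,.0):
    robot.servo_line(p-b*A[:,2],speed=.08)
    f=np.array(robot.read_force())-f0
    print(b,bay(robot.read_position()).round(1),f.round(2))
    if np.linalg.norm(f)>5: print('STOP');break
print(robot.read_t());grab('scene','s1')
z=np.load('pics/s1.npz');im=z['im'][100:292,150:342,::-1]
cv2.imwrite('pics/s1c.png',cv2.resize(im,None,fx=3,fy=3,interpolation=cv2.INTER_CUBIC))
E
```

```text
0.14 0.04 [-169.69947496 -179.76172958  157.99026536]
t 6.8917 f0 [ 0.62 -0.32 -0.6 ]
0.14 [-169.6 -179.9  118.1] [-0.12  0.01  0.67]
0.1 [-147.1 -159.    91.8] [-0.64  1.15  0.8 ]
0.05 [-118.6 -133.6   60. ] [-1.39  0.43  1.05]
0.03 [-111.  -124.4   44.2] [-13.78  -5.8   -0.98]
STOP
9.3667
```

View pics/s1c.png

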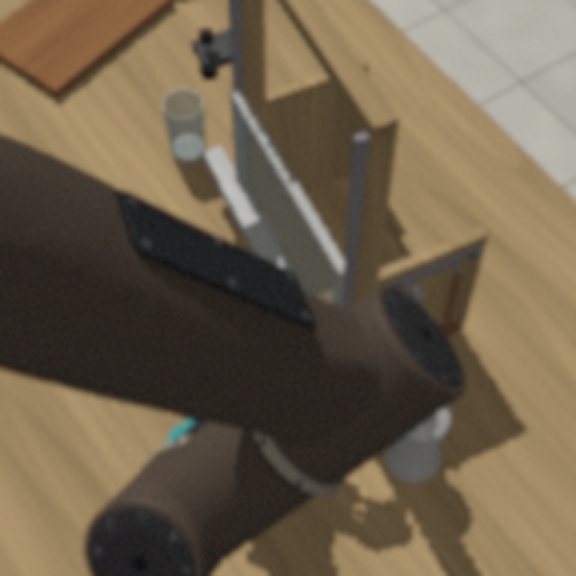

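The fingers met the lip's front, because with the yawed tool their right edge rides higher. The crop shows nothing displaced: shaker, bay and grinder are all in place. I'll back out along the axis, then go in lower with a slight roll.

```bash
cat >> h.py <<'E'
def roll(R,deg):
    c,s=np.cos(np.radians(deg)),np.sin(np.radians(deg)); x,y,z=R.T
    return np.stack([x*c+y*s,y*c-x*s,z],1)
E
python3 - <<'E'
from h import *
A=ori(40,42,1); p0=W(-90,-108,28)
robot.servo_line(p0-.09*A[:,2],speed=.1)
f0=np.array(robot.read_force());print('t',robot.read_t(),'f0',f0.round(2))
A=roll(A,10); p=W(-106,-112,33)
for b in (.08,.05,.03,.015,.0):
    robot.servo_line(p-b*A[:,2],ori=A,speed=.08)
    f=np.array(robot.read_force())-f0
    print(b,bay(robot.read_position()).round(1),f.round(2))
    if np.linalg.norm(f)>6: print('STOP');break
else:
  for dz in range(4,37,4):
    robot.servo_line(p+[0,0,dz/1e3],speed=.05)
    f=np.array(robot.read_force())-f0
    print(dz,bay(robot.read_position()).round(1),f.round(2))
    if np.linalg.norm(f)>12: print('STOP');break
print(robot.read_t())
E
```

```text
t 10.1667 f0 [ 0.49  0.46 -0.74]
0.08 [-151.4 -152.9   84. ] [-0.96  0.35  1.11]
0.05 [-134.6 -137.5   64.6] [-0.72 -0.84  1.56]
0.03 [-123.3 -127.3   52. ] [-0.3  -0.85  1.77]
0.015 [-114.7 -119.6   42.3] [-0.89  0.34  0.48]
0.0 [-106.1 -111.9   32.6] [-0.21 -0.29 -0.21]
4 [-105.9 -112.    37.5] [-0.8  -0.04  0.41]
8 [-106.4 -111.9   41.1] [-1.13  0.18 -0.2 ]
12 [-106.5 -111.8   44.9] [-3.63 -0.85 -0.41]
16 [-106.3 -111.9   48.9] [-3.93 -0.37  0.44]
20 [-106.3 -111.9   53. ] [-3.7   0.46  0.15]
24 [-106.2 -111.9   57.1] [-4.11 -0.1   0.29]
28 [-106.1 -111.9   61.1] [-4.75  0.5   0.67]
32 [-106.  -111.9   65.1] [-4.66 -0.3   0.29]
36 [-106.  -111.9   69.1] [-5.39  0.15  0.23]
14.35
```

```bash
python3 - <<'E'
from h import *
grab('top','t1');P=pts('top','t1')
for u,v in((180,180),(190,182),(205,184),(260,190),(270,192)): print(u,v,P[v,u].round(3))
z=np.load('pics/t1.npz');im=z['im'][90:285,120:360,::-1]
cv2.imwrite('pics/t1c.png',cv2.resize(im,None,fx=3,fy=3,interpolation=cv2.INTER_CUBIC))
E
```

```text
180 180 [0.614 0.265 0.102]
190 182 [0.608 0.238 0.102]
205 184 [0.601 0.198 0.106]
260 190 [0.584 0.053 0.106]
270 192 [0.58  0.027 0.102]
```

View pics/t1c.png

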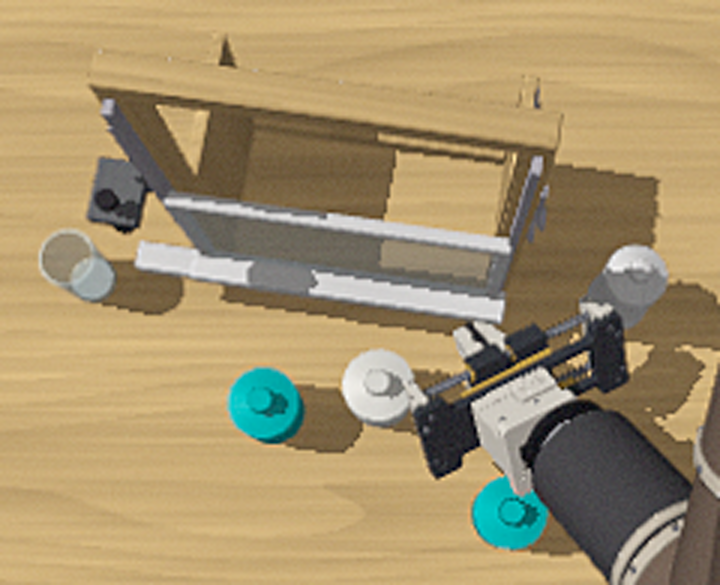

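The crop shows the sash lip 22 mm higher (0.081 to 0.103), with the fingers under its right end at (480,340). Jar (378,385) and grinder (638,275) haven't moved. I'll keep raising.

```bash
python3 - <<'E'
from h import *
R=robot.read_tcp_rot(); p=W(-106,-112,33)
for dz in (50,70,90,100,110,118):
    try: robot.servo_line(p+[0,0,dz/1e3],speed=.06)
    except robot.Unreachable: print('unreach',dz);break
    print(dz,bay(robot.read_position()).round(1),np.round(robot.read_force(),2))
print(robot.read_t(),np.round(robot.read_qpos(),0))
p=robot.read_position()
grab('top','t2');P=pts('top','t2');v,u=np.mgrid[:384,:512]
for a,b in((165,180),(185,200),(205,220)): 
    q=P[165:195,a:b].reshape(-1,3);q=q[(q[:,2]>.1)&(q[:,2]<.24)];print(np.histogram(q[:,2],bins=np.arange(.1,.25,.01)))
def t(n,p,R):
    q=robot.ik(p,R);print(n,None if q is None else np.round(q,0))
for th,al in((20,30),(15,30),(20,20)):
  B=ori(th,al,1)
  for z in(115,165,200): t((th,al,z),W(-86,-50,z),B)
  t('b',W(-86,-50,115)-.08*B[:,2],B)
E
```

```text
50 [-105.7 -111.9   83.5] [-4.08  0.6   0.16]
70 [-105.5 -111.9  103.4] [-1.76  0.63 -0.92]
unreach 90
15.2667 [ -16.   11.  -29.  -75.  -37. -172.]
(array([  0,   1,   9, 124,  23,   0,   0,   0,   0,   0,   0,   0,   0,
         0]), array([0.1 , 0.11, 0.12, 0.13, 0.14, 0.15, 0.16, 0.17, 0.18, 0.19, 0.2 ,
       0.21, 0.22, 0.23, 0.24]))
(array([  0,   2,  10, 108,  38,  16,  15,  13,  16,  16,  13,   5,   0,
         0]), array([0.1 , 0.11, 0.12, 0.13, 0.14, 0.15, 0.16, 0.17, 0.18, 0.19, 0.2 ,
       0.21, 0.22, 0.23, 0.24]))
(array([  0,   0,  13, 121,  26,  14,  13,  17,  16,  14,  17,  13,  18,
        11]), array([0.1 , 0.11, 0.12, 0.13, 0.14, 0.15, 0.16, 0.17, 0.18, 0.19, 0.2 ,
       0.21, 0.22, 0.23, 0.24]))
(20, 30, 115) [ -33.   27.  -46. -119.  -60. -107.]
(20, 30, 165) [ -30.   15.  -43. -114.  -53. -121.]
(20, 30, 200) [ -26.    8.  -40. -109.  -47. -132.]
b [ -41.   18.  -49. -108.  -61. -113.]
(15, 30, 115) [ -36.   35.  -48. -121.  -71.  -97.]
(15, 30, 165) [ -34.   22.  -46. -118.  -63. -110.]
(15, 30, 200) [ -32.   14.  -44. -115.  -58. -120.]
b [ -46.   31.  -52. -111.  -72.  -98.]
(20, 20, 115) [ -33.   31.  -55. -134.  -67.  -93.]
(20, 20, 165) [ -30.   16.  -51. -130.  -53. -109.]
(20, 20, 200) [ -27.    7.  -47. -125.  -44. -121.]
b None
```

```bash
python3 - <<'E'
from h import *
p=np.array(robot.read_position());R=robot.read_tcp_rot()
B=ori(20,40,1); pB=W(-95,-108,90)
for z in(90,130,165,195):
    q=robot.ik(W(-95,-108,z),B);print(z,None if q is None else np.round(q,0))
q=robot.ik(pB-.07*B[:,2],B);print(q)
robot.servo_line(p-[0,0,.012],speed=.1)
robot.servo_line(p-[0,0,.012]-.05*R[:,2],speed=.1)
if q is not None:
    robot.goto(pB-.07*B[:,2],B); robot.dwell(.3)
    f0=np.mean([robot.read_force() for _ in range(5)],0);print(f0.round(2),robot.read_t())
    for b in(.035,0):
        robot.servo_line(pB-b*B[:,2],speed=.08);f=np.array(robot.read_force())-f0
        print(b,bay(robot.read_position()).round(1),f.round(2))
        if np.linalg.norm(f)>6: print('STOP');break
print(robot.read_t())
E
```

```text
90 [ -38.   30.  -36. -100.  -63. -115.]
130 [ -37.   23.  -35.  -98.  -62. -124.]
165 [ -35.   17.  -34.  -95.  -60. -132.]
195 [ -34.   12.  -33.  -93.  -58. -139.]
[ -45.34804436   25.17543766  -37.75861298  -92.53569261  -66.12418633
 -118.93018642]Traceback (most recent call last):
  File "<stdin>", line 8, in <module>
rig.Unreachable: the arm cannot follow that straight line within its joint ranges
```

```bash
python3 - <<'E'
from h import *
B=ori(20,40,1); pB=W(-95,-108,90)
print(bay(robot.read_position()).round(1))
try: robot.servo_line(pB-.07*B[:,2],ori=B,speed=.1)
except robot.Unreachable:
    print('alt');R=robot.read_tcp_rot();p=np.array(robot.read_position())
    robot.servo_line(p-[0,0,.03],speed=.1);robot.servo_line(p-[0,0,.03]-.04*R[:,2],speed=.1)
    robot.goto(pB-.07*B[:,2],B)
robot.dwell(.3)
f0=np.mean([robot.read_force() for _ in range(5)],0);print(f0.round(2),robot.read_t(),bay(robot.read_position()).round(1))
for b in(.035,0):
    robot.servo_line(pB-b*B[:,2],speed=.08);f=np.array(robot.read_force())-f0
    print(b,bay(robot.read_position()).round(1),f.round(2))
    if np.linalg.norm(f)>6: print('STOP');break
print(robot.read_t())
E
```

```text
[-104.9 -112.6   90.7]
[-0.1  -0.36  0.45] 16.9 [-145.3 -149.8  114.4]
0.035 [-120.5 -128.6  101.6] [-0.14 -0.91  0.36]
0 [ -95.3 -107.5   89.7] [ 0.11 -0.12 -0.75]
18.0833
```

```bash
python3 - <<'E'
from h import *
def F(n=6,dt=.02):
    a=[]
    for _ in range(n): robot.dwell(dt);a.append(robot.read_force())
    return np.mean(a,0)
f0=F();print(f0.round(2))
for z in(98,110,125,140,152,160):
    robot.servo_line(W(-95,-108,z),speed=.05);f=np.array(robot.read_force())-f0
    print(z,bay(robot.read_position()).round(1),f.round(2))
    if np.linalg.norm(f)>13: print('STOP');break
print('static',(F()-f0).round(2),robot.read_t())
np.save('f0.npy',f0)
E
```

```text
[ 0.24 -0.28 -0.18]
98 [ -94.9 -108.2   98.6] [0.12 0.58 1.01]
110 [ -95.1 -107.9  110.2] [-0.23  0.75 -0.19]
125 [ -95.  -107.9  125.3] [-0.42  0.36 -1.12]
140 [ -94.9 -107.9  140.2] [-0.15  0.9  -1.06]
152 [ -95.  -107.9  152.2] [-0.96  0.83 -0.1 ]
160 [ -95.  -107.9  160.1] [-0.27  0.52 -0.4 ]
static [-0.69  0.4  -0.63] 20.5833
```

```bash
python3 - <<'E'
from h import *
grab('top','t3');P=pts('top','t3')
for a,b in((160,180),(185,200),(205,220)): 
    q=P[155:195,a:b].reshape(-1,3);q=q[(q[:,2]>.1)&(q[:,2]<.26)];h=np.histogram(q[:,2],bins=np.arange(.1,.27,.01));print(h[0])
z=np.load('pics/t3.npz');im=z['im'][90:285,120:360,::-1]
cv2.imwrite('pics/t3c.png',cv2.resize(im,None,fx=3,fy=3,interpolation=cv2.INTER_CUBIC))
E
```

```text
[  0   0   0   0   0   0   0   0  19 143  13   2   7   5   5  17]
[  0   0   0   0   0   0   0   1  15 130  27  15  16  20  16  18]
[  0   0   0   0   0   0   0   1  13 138  24  15  17  15  16  19]
```

View pics/t3c.png

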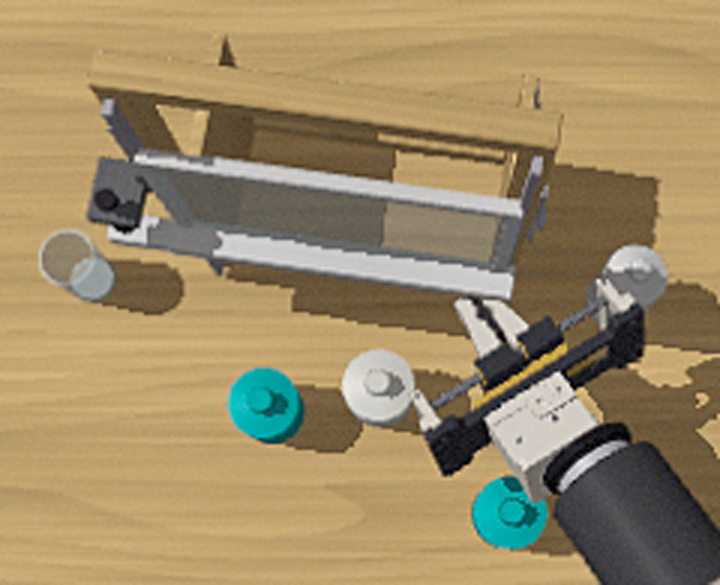

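The top crop shows the sash lip now at about 0.195, with its left ear just under the clamp at (117,230) and the jars unmoved. I'll feel for the buffer in small steps.

```bash
python3 - <<'E'
from h import *
def F(n=6,dt=.01):
    a=[]
    for _ in range(n): robot.dwell(dt);a.append(robot.read_force())
    return np.mean(a,0)
f0=np.load('f0.npy')
robot.servo_line(W(-95,-108,176),speed=.06)
z=176.;step=1.5
while z<204:
    z+=step
    robot.servo_line(W(-95,-108,z),speed=.03);f=F()-f0
    print(round(z,2),bay(robot.read_position())[2].round(2),f.round(2))
    if f[2]<-5.5: break
    if f[2]<-3: step=.5
print(robot.read_t())
E
```

```text
177.5 177.27 [-0.06  0.93 -1.25]
179.0 178.87 [-0.33  0.46 -2.73]
180.5 180.58 [-0.26  0.62 -2.12]
182.0 182.18 [-0.22  0.58 -2.06]
183.5 183.62 [-0.51  0.66 -2.7 ]
185.0 185.08 [-0.81  0.43 -1.82]
186.5 186.61 [-0.08  0.69 -2.53]
188.0 188.01 [-0.83  0.55 -2.55]
189.5 189.08 [-0.13  0.55 -6.62]
23.75
```

```bash
python3 - <<'E'
from h import *
def F(n=10,dt=.01):
    a=[]
    for _ in range(n): robot.dwell(dt);a.append(robot.read_force())
    return np.mean(a,0)
f0=np.load('f0.npy');z=189.5
for _ in range(12):
    f=F()-f0
    print(round(z,2),bay(robot.read_position())[2].round(2),f.round(2))
    if f[2]<-12: break
    z+=float(np.clip((12.8+f[2])*.08,.1,.35)); robot.servo_line(W(-95,-108,z),speed=.02)
for _ in range(8):
    print((F(12)-f0).round(2),end=' ')
print(robot.read_t())
E
```

```text
189.5 189.09 [-0.24  0.68 -6.57]
189.85 189.43 [ 0.13  0.68 -8.94]
190.16 189.82 [  0.36   1.07 -10.83]
190.32 190.08 [ -0.19   0.76 -11.85]
190.42 190.25 [ -0.26   0.93 -12.53]
[ -0.2    0.93 -12.95] [ -0.15   1.18 -12.96] [ -0.49   0.87 -13.15] [ -0.54   0.75 -13.01] [ -0.5    1.03 -13.27] [ -0.51   0.74 -12.94] [ -0.61   0.88 -13.21] [ -0.58   0.9  -13.35] 25.9667
```

```bash
python3 - <<'E'
from h import *
robot.dwell(.3)
B=ori(20,40,1);p=W(-95,-108,174)
robot.servo_line(p,speed=.06)
robot.servo_line(p-.09*B[:,2],speed=.15)
G=ori(35,30,-1); J=W(-166,-39,50)+.019*G[:,2]
for dz in(.1,.08,.06,.04):
    q=robot.ik(J-.1*G[:,2]+[0,0,dz],G)
    if q is not None: print(dz,np.round(q,0),np.round(robot.read_qpos(),0));break
robot.goto(J-.1*G[:,2]+[0,0,dz],G)
robot.move_gripper(.88)
print(robot.read_t(),bay(robot.read_position()).round(1))
grab('top','t4');grab('scene','s4');P=pts('top','t4')
q=P[150:195,160:220].reshape(-1,3);q=q[(q[:,2]>.2)&(q[:,2]<.24)];print('lip',np.histogram(q[:,2],bins=np.arange(.2,.24,.004))[0])
grab('wrist','w4');P=pts('wrist','w4');im=np.load('pics/w4.npz')['im'].astype(int)
m=(im.min(-1)>120)&(np.ptp(im,axis=-1)<30)&(P[...,2]>.05)&(P[...,2]<.1)
b=(P[...,:2]-O)@RB*1e3; m&=(np.hypot(b[...,0]+166,b[...,1]+39)<60)
print(m.sum(), b[m].mean(0) if m.any() else '')
k=m&(abs(P[...,2]-.074)<.005)
if k.sum()>5: print('lid',cv2.minEnclosingCircle(b[k].astype(np.float32)))
k=m&(P[...,2]>.088)
if k.sum()>5: print('knob',cv2.minEnclosingCircle(b[k].astype(np.float32)))
cv2.imwrite('pics/w4.png',np.ascontiguousarray(im[:,:,::-1]).astype(np.uint8))
E
```

```text
0.06 [ -4. -11. -45. -81. -21.   5.] [ -44.    9.  -35.  -85.  -66. -140.]
30.9083 [-223.5  -72.2  156.4]
lip [  0   7  25  23  28 115 373  32  22]
2984 [-183.72160151  -47.94585941]
lid ((-167.99903869628906, -40.794559478759766), 32.29914855957031)
knob ((-168.78948974609375, -40.928035736083984), 11.66777515411377)
```

View pics/w4.png

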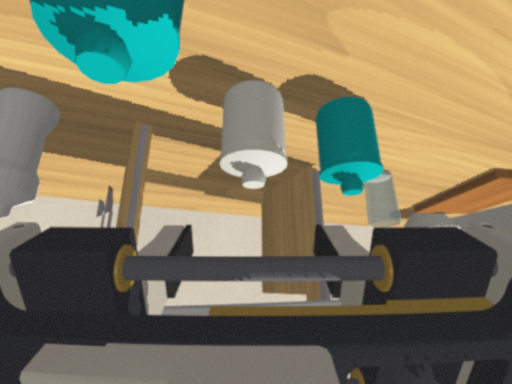

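The wrist view is upside down and shows the white jar centred at (255,135), with turquoise ones left of and right of it. The jar measures bay (-167.5, -40), and the lip has stayed up at about 0.225. Now the grasp.

```bash
python3 - <<'E'
from h import *
G=ori(35,30,-1); J=W(-167.5,-40.3,50)+.019*G[:,2]
f0=np.array(robot.read_force())
for b,dz in((.1,.0),(.05,0),(.025,0),(0,0)):
    robot.servo_line(J-b*G[:,2]+[0,0,dz],speed=.12);f=np.array(robot.read_force())-f0
    print(b,bay(robot.read_position()).round(1),f.round(2))
    if np.linalg.norm(f)>6: print('STOP');break
else:
    robot.move_gripper(0);print('w',robot.read_grip_width()*88,robot.read_finger_force(),np.round(robot.read_force()-f0,2))
    robot.servo_line(J+[0,0,.045],speed=.08)
    print('w',robot.read_grip_width()*88,robot.read_finger_force(),np.round(robot.read_force()-f0,2),bay(robot.read_position()).round(1))
print(robot.read_t());grab('scene','s5')
z=np.load('pics/s5.npz');im=z['im'][100:292,130:342,::-1]
cv2.imwrite('pics/s5c.png',cv2.resize(im,None,fx=3,fy=3,interpolation=cv2.INTER_CUBIC))
E
```

```text
0.1 [-224.8  -73.8   96.5] [ 0.05  0.47 -0.52]
0.05 [-190.   -52.7   68. ] [-0.94  0.32  0.01]
0.025 [-172.4  -42.6   53.7] [-0.49  0.34 -0.25]
0 [-154.9  -32.4   39.3] [ 0.06 -0.94  0.23]
w 61.38486255210999 30.000407248735428 [-4.03 -2.67  7.21]
w 61.32585540165049 29.999711215496063 [-0.45  1.41 -3.67] [-154.6  -32.4   83.7]
34.2917
```

View pics/s5c.png

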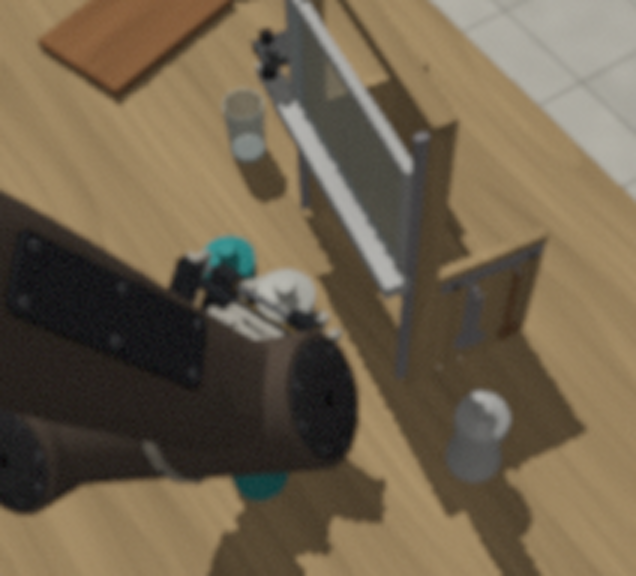

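The jar is held (61 mm grip) and lifted upright at (285,290), and the sash is up. Carrying it under the lip.

```bash
python3 - <<'E'
from h import *
G=ori(35,30,-1); d=.019*G[:,2]
f0=np.array(robot.read_force())
T=[(-167.5,-40.3,110,.1),(-95,12,110,.12),(-10,35,60,.1),(-10,35,52,.04),(-10,35,50.2,.02)]
ok=True
for x,y,z,s in T:
    robot.servo_line(W(x,y,z)+d,speed=s);f=np.array(robot.read_force())-f0
    print(bay(robot.read_position()-d).round(1),f.round(2),round(robot.read_grip_width()*88,1))
    if np.linalg.norm(f)>9: print('STOP');ok=False;break
if ok:
    robot.dwell(.2);robot.move_gripper(.93)
    print('open',robot.read_grip_width()*88,np.round(robot.read_force()-f0,2),robot.read_t())
    p=W(-10,35,50.2)+d
    for b in(.03,.06,.1,.14):
        robot.servo_line(p-b*G[:,2],speed=.12);f=np.array(robot.read_force())-f0
        print(b,f.round(2))
        if np.linalg.norm(f)>8: print('STOP');break
grab('wrist','w6');im=np.load('pics/w6.npz')['im'];cv2.imwrite('pics/w6.png',np.ascontiguousarray(im[::-1,::-1,::-1]))
P=pts('wrist','w6');b=(P[...,:2]-O)@RB*1e3
m=(im.min(-1)>60)&(np.ptp(im.astype(int),axis=-1)<30)&(np.hypot(b[...,0]+10,b[...,1]-35)<60)
for lo,hi in((.069,.079),(.088,.1)):
    k=m&(P[...,2]>lo)&(P[...,2]<hi)
    if k.sum()>5: print(lo,cv2.minEnclosingCircle(b[k].astype(np.float32)),np.percentile(P[k][:,2],98))
print(robot.read_t())
E
```

```text
[-167.7  -39.8  109.8] [ 0.13  0.87 -0.02] 61.4
[-95.9  11.9 109.4] [0.4  0.76 0.68] 61.8
[-10.4  35.   60.4] [-0.02  0.27  0.1 ] 62.1
[-10.3  34.8  51.9] [0.05 0.5  0.59] 61.7
[-9.6 35.1 50.8] [0.14 0.42 2.57] 61.6
open 82.58878957708762 [ 0.1  -0.68  3.82] 38.1
0.03 [ 0.14 -0.    3.05]
0.06 [0.65 0.22 3.65]
0.1 [1.07 0.35 3.07]
0.14 [-1.24  0.26  2.09]
0.069 ((-9.898100852966309, 34.32134246826172), 32.23058319091797) 0.07881490629661238
0.088 ((-10.36596393585205, 33.996971130371094), 11.68582534790039) 0.09658593582522884
39.9167
```

View pics/w6.png

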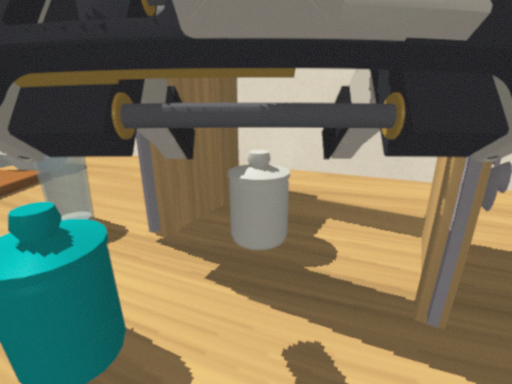

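The picture, turned upright, shows the jar standing in the bay at (260,205) with nothing toppled. I'll back out fully, check the sash, then hand in.

```bash
python3 - <<'E'
from h import *
R=robot.read_tcp_rot();p=np.array(robot.read_position())
for b in(.06,.04,.02):
    try: robot.servo_line(p-b*R[:,2],speed=.12);break
    except robot.Unreachable: pass
print(b,bay(robot.read_position()).round(1),np.round(robot.read_force(),2))
grab('top','t7');P=pts('top','t7');b=(P[...,:2]-O)@RB*1e3
m=(b[...,0]>-98)&(b[...,0]<-84)&(b[...,1]>0)&(b[...,1]<130)&(P[...,2]>.15)&(P[...,2]<.26);print('lip',np.median(P[m][:,2]),m.sum())
a=np.load('pics/t0.npz')['im'].astype(int);c=np.load('pics/t7.npz')['im'].astype(int)
for n,(x0,y0,x1,y1) in dict(shk=(132,165,158,190),tq1=(194,210,222,238),tq2=(276,247,304,273),grd=(315,168,345,200)).items(): print(n,abs(a-c)[y0:y1,x0:x1].mean())
print(robot.read_t())
robot.dwell(.3)
robot.job_done()
E
```

```text
0.06 [-137.8  -38.1  153.2] [0.06 0.07 0.14]
lip 0.22476301462670978 362
shk 12.844615384615384
tq1 18.412414965986393
tq2 75.73534798534799
grd 10.309027777777779
40.6083
the job is handed in; nothing more can be done
```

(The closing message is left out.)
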